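# Tip the tote so that the castings gather at the spout

### The job

Take the blue tote by its rim and tip it, about 30 degrees, towards its spout corner until all five silver castings have slid together in that corner, without touching the castings or spilling any. Keep the spout corner on the bench or close above it, finish while still holding the tote tipped and still so that the goldsmith can pick the castings out, and leave the other things on the bench where they are.

Things in the scene. Friction and masses are not known exactly. Their poses are not given: they have to be found in the camera images.
- tote: loose blue plastic tote, open on top, slick inside: 200 x 150 mm inside, 55 mm tall, about 0.3 kg, floor and straight walls 3 mm thick, a thick rim all round to grip it by. The corner at +x +y is cut off at 45 degrees: the spout. Origin under the floor, at the centre of the 200 x 150 rectangle; x along the long side, y along the short side, z up.
- tote_mid (a point): centre of the tote, half-way up (27.5 mm above its underside); same axes as the tote.
- spout: the low spout wall, part of the tote; its origin is the inner foot of the wall's middle, on the tote's floor, at (85, 60, 3) mm in the tote's frame. Its x axis points straight out of the tote along the +x +y diagonal (45 degrees); the wall is 42 mm wide, 22 mm high, with a flared lip up to 33 mm.
- tote_foot (a point): underside of the tote below the spout wall, at (88, 63, 0) mm in the tote's frame: the edge on which it stands when tipped to the spout.
- tote_back (a point): top of the rim at the corner opposite to the spout, at (-105, -80, 55) mm in the tote's frame.
- tote_rim_short (a point): middle of the thick rim of the short side away from the spout, half-way down it, at (-105, 0, 43) mm in the tote's frame. The rim runs along the tote's y here, 160 mm long; it is 10 mm thick (x -110 to -100, inner face flush with the wall) and 24 mm deep (31 to 55 mm above the underside).
- tote_rim_long (a point): middle of the thick rim of the long side away from the spout, half-way down it, at (0, -80, 43) mm in the tote's frame. The rim runs along the tote's x here, 200 mm long; it is 10 mm thick (y -85 to -75, inner face flush with the wall) and 24 mm deep (31 to 55 mm above the underside).
- rosette_a: flat-backed cast silver round rosette, diameter 24 mm, 4 mm thick, about 16 g; origin at the centre of its back. It lies loose on the tote's floor and slides there once the floor slopes more than about 8 to 12 degrees; if it lags along a wall, a little more slope or a slope turned along that wall frees it.
- rosette_b: flat-backed cast silver round rosette, diameter 24 mm, 4 mm thick, about 16 g; origin at the centre of its back. It lies loose on the tote's floor and slides there once the floor slopes more than about 8 to 12 degrees; if it lags along a wall, a little more slope or a slope turned along that wall frees it.
- star_a: flat-backed cast silver five-petalled flower, diameter 24 mm, 4 mm thick, about 16 g; origin at the centre of its back. It lies loose on the tote's floor and slides there once the floor slopes more than about 8 to 12 degrees; if it lags along a wall, a little more slope or a slope turned along that wall frees it.
- star_b: flat-backed cast silver five-petalled flower, diameter 24 mm, 4 mm thick, about 16 g; origin at the centre of its back. It lies loose on the tote's floor and slides there once the floor slopes more than about 8 to 12 degrees; if it lags along a wall, a little more slope or a slope turned along that wall frees it.
- sprig: flat-backed cast silver sprig with leaves and a bud, 32 x 10 mm, 4 mm thick, about 16 g; origin at the centre of its back. It lies loose on the tote's floor and slides there once the floor slopes more than about 8 to 12 degrees; if it lags along a wall, a little more slope or a slope turned along that wall frees it.
- turntable: bystander: heavy round iron soldering turntable, diameter 188 mm, 43 mm high, with a black handle reaching 170 mm from its centre; fixed. Origin under its centre.
- burr_case: bystander: open purple plastic case of burrs, base 100 x 160 mm, 22 mm high, its lid of the same size laid open flat beside it on the +x side; loose. Origin under the centre of the base.
- tub: bystander: clear round plastic tub, diameter 96 mm, 42 mm high; loose. Origin under its centre.
- plaque: bystander: silver relief plaque 55 x 85 mm, 9 mm high; loose. Origin under its centre.
- bench_block: bystander: steel bench block 80 x 80 x 20 mm; loose. Origin under its centre.
- pliers: bystander: pliers with red grips, 130 mm long, 10 mm high; loose. Origin under the joint.

How it is judged:
By the outcome, as a careful person would: the job done as asked, in the order asked, and still so for the second after the job is handed in, while the arm keeps its last pose, push and grip.
It also fails if it takes over 45 s, if anything falls off the work surface, if the arm or the gripper's body presses on something with over 40 N, if the wrist force passes 120 N, or if a joint passes its speed limit or range.

### The arm

A 7-joint arm with a two-finger parallel gripper is mounted at the origin on the work surface. World frame = base frame: x ahead of the robot, y to its left, z up, the work surface at z = 0. Lengths are in m, angles in rad, forces in N, time in s.
With the tool pointing down it reaches from about 0.4 to 0.85 m from the base axis. Payload 4.5 kg.
Tool frame: the origin (TCP) lies at the very end of the fingers, on their centre line; the grasp point (between the pads) lies 19 mm behind it (r.pinch_z is the distance from the TCP to the grasp point, in m); z points along the fingers, y is the line along which they close (so a half turn about z gives the same grasp; the last joint's range is limited). The gripper opens to 88 mm and grips with 3 to 60 N. Pads are 18 mm wide; open, the fingers measure 123 mm over their backs; the gripper's body (75 mm by 187 mm) begins 45 mm behind the grasp point.
Start: joints at [-1.276, 0.689, -0.195, 1.565, 0.157, 0.902, -0.215], TCP at [0.161, 0.604, 0.239] pointing down, gripper open.
Joint ranges: [-3.01, 3.01], [-0.46, 2.08], [-1.47, 1.51], [0.13, 2.56], [-1, 4.14], [0.04, 2.09], [-2.66, 2.66]. Speed limits (rad/s): [2.57, 2.57, 3.14, 3.14, 3.14, 3.14, 3.14].

### API

Orientations are given as a unit quaternion [x, y, z, w].
In Python, from plant import r, cams gives the robot as it stands.
- The arm moves only by the shell command python3 -m pendant 'ROWS' [FORCE]. ROWS is JSON, a list of rows, each a list of 3 entries, a list of its own where there are three numbers: the closure, from -1 (fully open) to 1 (shut), then the shift along the tool's x, y, z in mm, then the turn, a rotation vector about the tool's x, y, z in degrees. A call has 1 to 8 rows; each row shifts and turns the commanded pose from where the row before left it, along the tool's axes as they then stand; what a row does not reach is not made up. A row lasts 1/8 s, in which the tool goes at most 62.5 mm and 10.7 degrees, less where a joint would pass 70% of its speed; a pose out of reach is approached as far as the arm can. A call with a gripper value outside its range is refused whole. The fingers move at their own pace and stop on an object; FORCE is the grip in N (left out, the last holds). Time passes only in rows, so rows that do not move let the fingers close. It gives the time, the measured TCP pose, the force, the opening and the grip force at its end, in the units of the state.
- r.get_state(): the state, without advancing time (a new reading comes with each control period).
- cams.snapshot(name): name is "scene" or "top" or "wrist"; returns a dict with "img" (480x640x3 uint8, red, green, blue), "camera_matrix" (3x3 intrinsics, pixels), "D" ([k1, k2, p1, p2, k3] as OpenCV has them; the pictures are not rectified), "camera_from_world" (4x4, takes a point from world to camera coordinates); the wrist camera has in their place "tool_from_camera" (4x4, takes a point from camera to tool coordinates, whose origin is the TCP and whose axes are the flange's). Camera axes: x right, y up, looking along -z (the intrinsics and any distortion apply to the point x, -y, -z); pixel columns grow to the right and rows downward; lengths in m; the calibration is good to about 2 mm. A picture is of the moment at which its call begins: read the wrist's pose just before it. There is no depth.
- r.finish_job(): hands the job in; it is judged then, once.
The state is a dict: "clock": time; "q": joint angles; "qd": joint speeds; "joint_torque": joint torques, N m; "tool_pos": TCP position; "eef_rot": TCP orientation; "contact_force": force on the tool from outside, world axes, zero at the start; "moment": the same for the moment, N m; "opening": opening from 0.0 (shut) to 1.0 (fully open); "finger_force": force on a finger pad.
Only numpy, scipy, OpenCV 4.12 (cv2) and the standard library are available. Lean on these libraries where they do the work, as an engineer would, in place of code of your own. Each camera call takes 0.05 s, during which the arm holds its last target. There are 200 camera calls.

## Working session

There is one attempt and no reset: what is moved stays moved. The work goes in short steps, Python scripts to look and compute and a shell command to move; the robot and the scene stay as the last step left them, time stands still between calls to the robot, and variables do not carry over. Pictures are saved under pics/ and viewed, at most 10 in all, crops included, and the job is handed in when it is done.

```bash
ls; mkdir -p pics; python3 - <<'E'
from plant import r,cams
import cv2,pickle
print(r.get_state(), r.pinch_z)
for n in("scene","top"):
    s=cams.snapshot(n); cv2.imwrite(f"pics/{n}0.png",s["img"][:,:,::-1]); pickle.dump(s,open(f"pics/{n}0.pkl","wb")); print(n,s["camera_matrix"],s["D"],s["camera_from_world"])
E
```

```text
pics
{'clock': 0.0, 'q': array([-1.27617575,  0.68997677, -0.19450904,  1.56632546,  0.15735631,
        0.90246891, -0.21507225]), 'qd': array([ 0.00283258,  0.00100859,  0.00013423, -0.00104456, -0.00131332,
        0.00032351, -0.00019317]), 'joint_torque': array([ 5.05433618e-04, -5.27567124e+01, -1.26710460e+00, -1.53426611e+01,
       -5.26208687e-02,  6.67436238e-03,  1.85271410e-04]), 'tool_pos': array([0.16107533, 0.60325459, 0.23791935]), 'eef_rot': array([ 1.29971015e-01,  9.91517394e-01, -8.90392592e-04, -3.00737299e-05]), 'contact_force': array([ 0.33394092, -0.17270831, -0.22557389]), 'moment': array([ 0.05018462,  0.00317227, -0.00924779]), 'finger_force': 0.0, 'opening': 1.000398361429651} 0.0187
scene [[447.34923106   0.         315.81776872]
 [  0.         447.34923106 236.57073171]
 [  0.           0.           1.        ]] [-0.0834129  0.         0.         0.         0.       ] [[ 0.89057316  0.45435702 -0.02095563 -0.47216724]
 [-0.28738558  0.59781197  0.74835178  0.10050401]
 [ 0.35254641 -0.66043966  0.66297095 -1.19099587]
 [ 0.          0.          0.          1.        ]]
top [[608.14628746   0.         321.10959041]
 [  0.         608.14628746 239.26638729]
 [  0.           0.           1.        ]] [-0.09155681  0.          0.          0.          0.        ] [[-2.51792463e-02 -9.99682922e-01 -2.48780482e-04  3.71298333e-04]
 [ 9.78224344e-01 -2.46900482e-02  2.06076528e-01 -5.48224727e-01]
 [-2.06017328e-01  4.94548852e-03  9.78535846e-01 -1.20310902e+00]
 [ 0.00000000e+00  0.00000000e+00  0.00000000e+00  1.00000000e+00]]
```

View pics/top0.png

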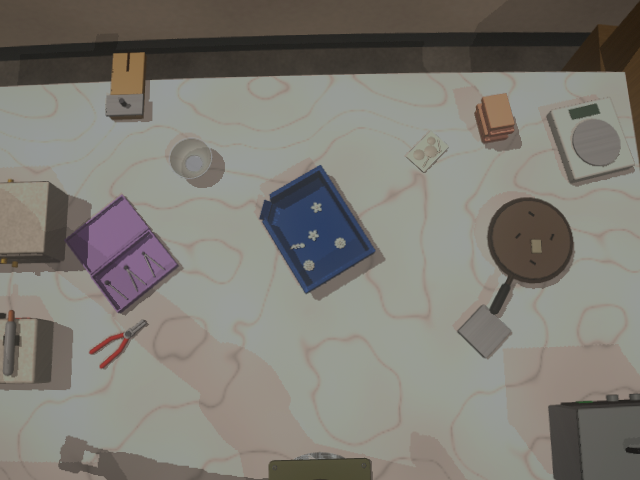

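View pics/scene0.png

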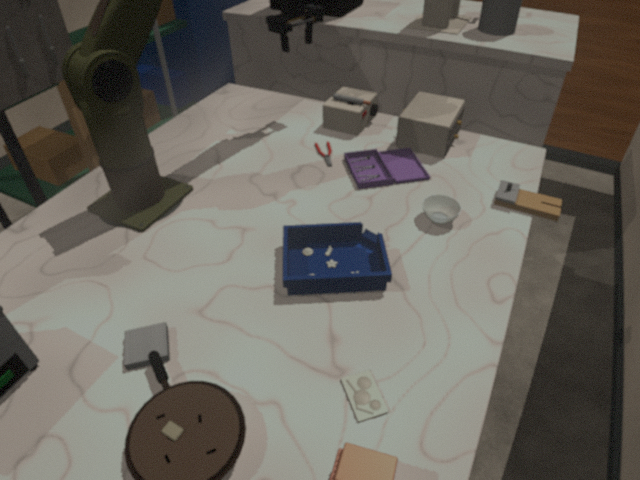

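```bash
python3 - <<'E'
import cv2
i=cv2.imread("pics/top0.png")[150:310,240:400]
cv2.imwrite("pics/crop.png",cv2.resize(i,(600,600),interpolation=cv2.INTER_CUBIC))
E
```

```text
(no output)
```

View pics/crop.png

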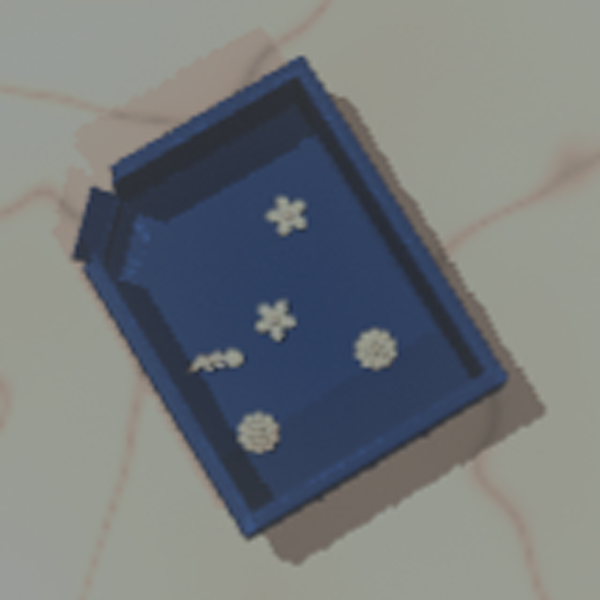

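```bash
cat > h.py <<'E'
import numpy as np,cv2
from scipy.spatial.transform import Rotation as R
from scipy.optimize import least_squares
F=np.diag([1,-1,-1.])
def proj(s,P):
    T=s["camera_from_world"];C=(np.asarray(P)@T[:3,:3].T+T[:3,3])@F
    return cv2.projectPoints(C,np.zeros(3),np.zeros(3),np.asarray(s["camera_matrix"]),np.asarray(s["D"],float))[0].reshape(-1,2)
def ray(s,px,z):
    T=s["camera_from_world"];u=cv2.undistortPoints(np.array([[px]],float),np.asarray(s["camera_matrix"]),np.asarray(s["D"],float)).ravel()
    d=T[:3,:3].T@(F@[u[0],u[1],1]);o=-T[:3,:3].T@T[:3,3];return o+d*(z-o[2])/d[2]
def tote(x,y,yaw,P): return np.asarray(P)/1000@R.from_euler('z',yaw).as_matrix().T+[x,y,0]
E
python3 - <<'E'
from h import *
import pickle
s=pickle.load(open("pics/top0.pkl","rb"))
c=np.array([[303,58],[507,374],[247,527],[113,168]])/3.75-.5*(1-1/3.75)+[240,150]
P=[[110,-85,55],[-110,-85,55],[-110,85,55]]
f=least_squares(lambda v:(proj(s,tote(*v,P))-c[:3]).ravel(),[.6,0,.5])
print(f.x,np.degrees(f.x[2]),f.fun)
x=f.x
Q=[[-105,0,43],[0,-80,43],[88,63,0],[-105,-80,55]]
print(tote(*x,Q).round(4))
s2=pickle.load(open("pics/scene0.pkl","rb"));print(proj(s2,tote(*x,P)))
for p in [(286,215),(276,319),(376,348),(259,432),(216,360)]:
    w=ray(s,np.array(p)/3.75-.37+[240,150],.007);d=R.from_euler('z',-x[2]).apply(w-[x[0],x[1],0]);print((d*1000).round())
E
```

```text
[0.57725461 0.00307787 0.51961896] 29.771973571819675 [-0.05751453 -2.1158034   0.6010172   0.15419495 -0.53748696  1.76632211]
[[ 0.4861 -0.0491  0.043 ]
 [ 0.617  -0.0664  0.043 ]
 [ 0.6224  0.1015  0.    ]
 [ 0.5258 -0.1185  0.055 ]]
[[393.8625393  273.28013894]
 [283.77146577 278.80358082]
 [284.18714837 223.94815228]]
[ 43. -33.   7.]
[-7.  4.  7.]
[-51. -36.   7.]
[-59.  46.   7.]
[-10.  46.   7.]
```

```bash
python3 - <<'E'
from h import *
import pickle
s=pickle.load(open("pics/top0.pkl","rb"))
c=np.array([[303,58],[507,374],[247,527]])/3.75-.5*(1-1/3.75)+[240,150]
for a,b in((103,78),(103,85),(110,85)):
  P=[[a,-85,55],[-110,-85,55],[-110,b,55]]
  f=least_squares(lambda v:(proj(s,tote(*v,P))-c[:3]).ravel(),[.6,0,.5])
  x=f.x;print(x,np.degrees(x[2]),f.fun.round(2))
  Q=[[-105,0,43],[0,-80,43],[88,63,0],[-105,-80,55]]
  print(tote(*x,Q).round(4))
E
```

```text
[0.57790263 0.00624544 0.5174149 ] 29.645690063266244 [ 0.29  0.32 -0.99  0.02  0.7  -0.29]
[[ 0.4866 -0.0457  0.043 ]
 [ 0.6175 -0.0633  0.043 ]
 [ 0.6232  0.1045  0.    ]
 [ 0.5262 -0.1152  0.055 ]]
[0.57871716 0.0043617  0.52769822] 30.23488069086074 [ 0.52 -0.15  0.14 -1.02 -0.63  1.13]
[[ 0.488  -0.0485  0.043 ]
 [ 0.619  -0.0648  0.043 ]
 [ 0.623   0.1031  0.    ]
 [ 0.5283 -0.1176  0.055 ]]
[0.57725461 0.00307787 0.51961896] 29.771973571819675 [-0.06 -2.12  0.6   0.15 -0.54  1.77]
[[ 0.4861 -0.0491  0.043 ]
 [ 0.617  -0.0664  0.043 ]
 [ 0.6224  0.1015  0.    ]
 [ 0.5258 -0.1185  0.055 ]]
```

```bash
M='[0.1,[-38,-33,0],[0,0,0]]'; python3 -m pendant '[[-1,[-38,-33,0],[0,0,0]],[-1,[-38,-33,0],[0,0,0]],[-1,[-38,-33,0],[0,0,0]],[-1,[-38,-33,0],[0,0,0]],[-1,[-38,-33,0],[0,0,0]],[-1,[-38,-33,0],[0,0,0]],[-1,[-38,-33,0],[0,0,0]],[-1,[-38,-33,0],[0,0,0]]]' 30
```

```text
clock: 1.1
tool_pos: [0.3875, 0.2689, 0.2386]
eef_rot: [0.13, 0.992, -0.0, -0.0]
contact_force: [0.2, 0.5, 0.8]
opening: 0.998
finger_force: 0.0
```

```bash
python3 -m pendant '[[-1,[-38,-33,0],[0,0,0]],[-1,[-38,-33,0],[0,0,0]],[-1,[-38,-33,0],[0,0,0]],[-1,[-38,-33,0],[0,0,0]],[-1,[-38,-33,0],[0,0,0]],[-1,[-38,-33,0],[0,0,0]],[-1,[-38,-33,0],[0,0,0]],[0.1,[-38,-33,0],[0,0,0]]]'; python3 -m pendant '[[0.1,[0,0,0],[0,0,10]],[0.1,[0,0,0],[0,0,10]],[0.1,[0,0,0],[0,0,10]],[0.1,[0,0,0],[0,0,10]],[0.1,[0,0,0],[0,0,10]],[0.1,[0,0,0],[0,0,10]],[0.1,[0,0,0],[0,0,10]],[0.1,[0,0,0],[0,0,10]]]'; python3 -m pendant '[[0.1,[0,0,0],[0,0,10]],[0.1,[0,0,0],[0,0,10]],[0.1,[0,0,0],[0,0,10]],[0.1,[0,0,0],[0,0,10]],[0.1,[0,0,0],[0,0,10]],[0.1,[0,0,0],[0,0,5.5]],[0.1,[0,0,0],[0,0,0]]]'; python3 -c "
from plant import r;print(r.get_state())"
```

```text
clock: 2.1
tool_pos: [0.6129, -0.0645, 0.2383]
eef_rot: [0.13, 0.992, 0.0, -0.0]
contact_force: [-0.2, 0.2, 1.1]
opening: 0.911
finger_force: 0.0
clock: 3.1
tool_pos: [0.6121, -0.0629, 0.2382]
eef_rot: [0.739, 0.674, -0.0, -0.0]
contact_force: [0.6, 0.8, 0.7]
opening: 0.45
finger_force: 0.0
clock: 3.98
tool_pos: [0.6122, -0.0627, 0.2382]
eef_rot: [0.967, 0.256, -0.001, -0.0]
contact_force: [0.5, -0.6, -0.2]
opening: 0.45
finger_force: 0.0
{'clock': 3.975, 'q': array([-0.19754859,  0.70945827,  0.41198294,  1.61469789, -0.34181023,
        0.89067641, -0.71052153]), 'qd': array([ 0.01270867, -0.00476702, -0.01383091, -0.00201353,  0.00879062,
       -0.00085583,  0.02749421]), 'joint_torque': array([-1.48445922e-01, -5.09562278e+01,  6.46486983e+00, -1.45821199e+01,
       -1.16285586e-01, -2.80329678e-02, -2.64826538e-01]), 'tool_pos': array([ 0.61215833, -0.06272519,  0.23821921]), 'eef_rot': array([ 9.66738902e-01,  2.55764746e-01, -5.32227917e-04, -8.19547813e-05]), 'contact_force': array([ 0.53944045, -0.64020561, -0.15230127]), 'moment': array([-7.27513999e-02,  1.29516796e-01,  2.53495383e-05]), 'finger_force': 0.0, 'opening': 0.4501783578187696}
```

```bash
python3 -m pendant '[[0.1,[4,3,40],[0,0,0]],[0.1,[0,0,50],[0,0,0]],[0.1,[0,0,40],[0,0,0]],[0.1,[0,0,0],[0,0,0]]]'; python3 - <<'E'
from h import *
from plant import r,cams
st=r.get_state();s=cams.snapshot("wrist")
cv2.imwrite("pics/w1.png",s["img"][:,:,::-1])
T=s["tool_from_camera"];W=np.eye(4);W[:3,:3]=R.from_quat(st["eef_rot"]).as_matrix();W[:3,3]=st["tool_pos"]
s["camera_from_world"]=np.linalg.inv(W@T)
Q=[[100,-85,55],[100,-75,55],[-110,-85,55],[-100,-75,55],[0,-85,55],[0,-75,55],[20,-75,55],[-20,-75,55]]
print(proj(s,tote(.5779,.0062,.5174,Q)).round()); print(st["tool_pos"])
E
```

```text
clock: 4.47
tool_pos: [0.6149, -0.063, 0.1059]
eef_rot: [0.967, 0.256, -0.003, -0.002]
contact_force: [0.3, -0.7, -0.7]
opening: 0.449
finger_force: 0.0
[[339.  62.]
 [317.  62.]
 [334. 426.]
 [318. 412.]
 [336. 263.]
 [318. 263.]
 [317. 228.]
 [318. 296.]]
[ 0.61492272 -0.06298568  0.10588316]
```

View pics/w1.png

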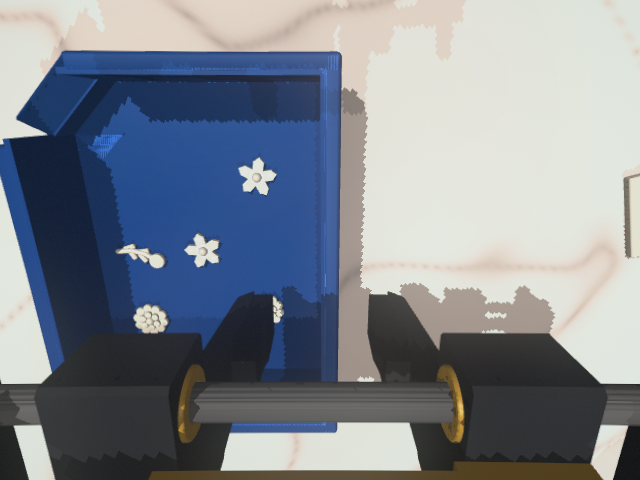

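```bash
python3 -m pendant '[[0.1,[2,3,30],[0,0,0]],[0.1,[0,0,30],[0,0,0]],[0.1,[0,0,21],[0,0,0]],[0.1,[0,0,0],[0,0,0]],[0.1,[0,0,0],[0,0,0]]]'; python3 -m pendant '[[0.6,[0,0,0],[0,0,0]],[0.6,[0,0,0],[0,0,0]],[0.6,[0,0,0],[0,0,0]],[0.6,[0,0,0],[0,0,0]]]' 10;
```

```text
clock: 5.15
tool_pos: [0.6217, -0.0656, 0.0291]
eef_rot: [0.967, 0.255, 0.001, 0.0]
contact_force: [0.1, -0.8, 0.2]
opening: 0.449
finger_force: 0.0
clock: 5.65
tool_pos: [0.6206, -0.0652, 0.0278]
eef_rot: [0.967, 0.255, 0.0, -0.0]
contact_force: [-1.1, -0.7, -0.1]
opening: 0.199
finger_force: 0.0
```

```bash
python3 -m pendant '[[1,[0,0,0],[0,0,0]],[1,[0,0,0],[0,0,0]],[1,[0,0,0],[0,0,0]],[1,[0,0,0],[0,0,0]]]' 8;  python3 -m pendant '[[1,[0,0,0],[0,0,0]],[1,[0,0,0],[0,0,0]],[1,[0,0,0],[0,0,0]],[1,[0,0,0],[0,0,0]]]' 50; python3 - <<'E'
from h import *
from plant import r,cams
st=r.get_state();print(st)
s=cams.snapshot("top")
cv2.imwrite("pics/t2.png",cv2.resize(s["img"][130:330,200:440,::-1],(720,600),interpolation=cv2.INTER_CUBIC))
E
```

```text
clock: 6.15
tool_pos: [0.6206, -0.0653, 0.0277]
eef_rot: [0.967, 0.255, 0.0, -0.0]
contact_force: [-0.3, 0.6, -0.3]
opening: 0.112
finger_force: 8.0
clock: 6.65
tool_pos: [0.6206, -0.0653, 0.0277]
eef_rot: [0.967, 0.255, 0.0, -0.0]
contact_force: [0.6, -0.4, -0.8]
opening: 0.106
finger_force: 50.0
{'clock': 6.65, 'q': array([-0.10750904,  1.00029291,  0.25558737,  1.70499185, -0.46307033,
        0.49659893, -0.60859165]), 'qd': array([-0.00028161,  0.00046825,  0.00020507, -0.00111792, -0.0003622 ,
        0.00075351, -0.00055565]), 'joint_torque': array([ -0.06011026, -57.29913354,   5.71433008,  -8.52030158,
        -0.10171962,  -0.07271423,  -0.07844528]), 'tool_pos': array([ 0.62062501, -0.06527618,  0.02767534]), 'eef_rot': array([ 9.66918121e-01,  2.55086939e-01,  3.67320949e-07, -2.55863401e-05]), 'contact_force': array([ 0.62671017, -0.41008216, -0.79044886]), 'moment': array([0.01250535, 0.17405689, 0.11347707]), 'finger_force': 49.99936435371637, 'opening': 0.10623489292086258}
```

View pics/t2.png

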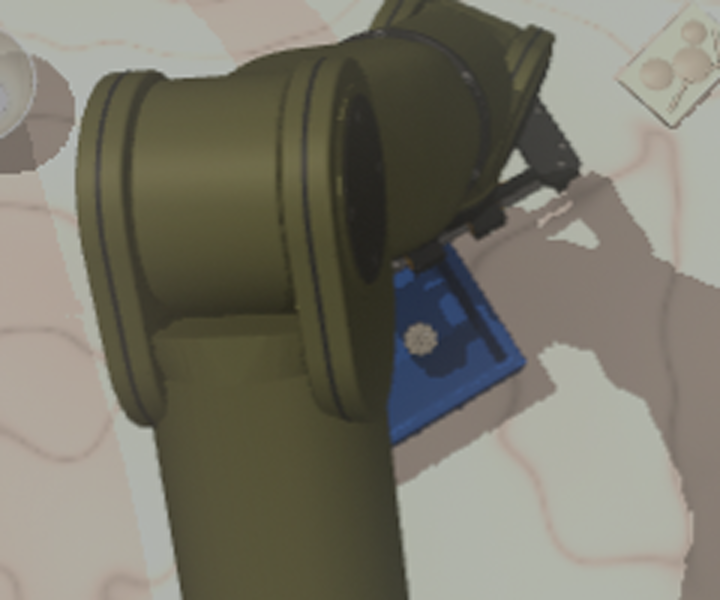

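```bash
python3 -m pendant '[[1,[0,0,-2],[0,0,0]],[1,[0,0,0],[0,0,0]],[1,[0.75,-0.75,-5.64],[-1.414,-1.414,0]],[1,[0.75,-0.75,-5.64],[-1.414,-1.414,0]],[1,[0.75,-0.75,-5.64],[-1.414,-1.414,0]],[1,[0.75,-0.75,-5.64],[-1.414,-1.414,0]],[1,[0,0,0],[0,0,0]],[1,[0,0,0],[0,0,0]]]' 55; cat >> h.py <<'E'
def tilt():
    from plant import r
    st=r.get_state();Rt=R.from_quat(st["eef_rot"]).as_matrix()@np.diag([1,-1,-1.])
    o=st["tool_pos"]-Rt@[.002,-.080,.0277]
    z=Rt[:,2];d=Rt@[.7071,.7071,0]
    print("q",st["q"].round(2),"tilt",np.degrees(np.arccos(z[2])),"dir",np.degrees(np.arctan2(z[1],z[0])),"diag",np.degrees(np.arctan2(d[1],d[0])),"foot",o+Rt@[.088,.063,0],"F",st["contact_force"],"M",st["moment"])
    return st,Rt,o
E
python3 -c "
from h import *;tilt()"
```

```text
clock: 7.7
tool_pos: [0.6217, -0.0603, 0.0516]
eef_rot: [0.965, 0.254, -0.035, 0.06]
contact_force: [0.2, -0.7, -3.5]
opening: 0.105
finger_force: 55.3
q [-0.27  1.01  0.42  1.68 -0.4   0.58 -0.73] tilt 7.986497061360579 dir 74.3102361264168 diag 74.54207375520446 foot [0.62455078 0.10129946 0.00169441] F [ 0.20031923 -0.68604683 -3.48158442] M [-0.07158824 -0.13875273 -0.02434569]
```

Tilting works as planned (8°, foot 1.7 mm up). Continue to 16°, then wait a bit.

```bash
python3 -m pendant '[[1,[0.75,-0.75,-5.64],[-1.414,-1.414,0]],[1,[0.75,-0.75,-5.64],[-1.414,-1.414,0]],[1,[0.75,-0.75,-5.64],[-1.414,-1.414,0]],[1,[0.75,-0.75,-5.64],[-1.414,-1.414,0]],[1,[0,0,0],[0,0,0]],[1,[0,0,0],[0,0,0]],[1,[0,0,0],[0,0,0]],[1,[0,0,0],[0,0,0]]]';python3 - <<'E'
from h import *
from plant import cams
tilt()
s=cams.snapshot("scene");a=s["img"][190:330,250:430,::-1]
w=cams.snapshot("wrist")["img"][:,:,::-1]
cv2.imwrite("pics/c3.png",np.vstack([cv2.resize(a,(514,300)),np.zeros((0,514,3),np.uint8),cv2.resize(w[:420,:514],(514,300))]))
E
```

```text
clock: 8.7
tool_pos: [0.6241, -0.0525, 0.0733]
eef_rot: [0.958, 0.252, -0.07, 0.12]
contact_force: [-0.2, 0.6, -3.9]
opening: 0.108
finger_force: 55.3
q [-0.41  1.03  0.56  1.63 -0.34  0.69 -0.85] tilt 15.997967201117145 dir 74.48276781350073 diag 74.51004794410522 foot [0.62482954 0.10094276 0.00209706] F [-0.21896217  0.62067144 -3.9149728 ] M [ 0.14002182 -0.16993725 -0.00309186]
```

View pics/c3.png

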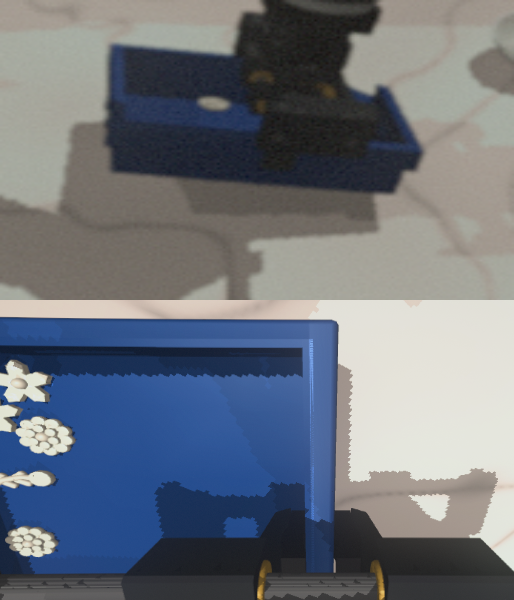

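```bash
python3 -m pendant '[[1,[0.75,-0.75,-5.64],[-1.414,-1.414,0]],[1,[0.75,-0.75,-5.64],[-1.414,-1.414,0]],[1,[0.75,-0.75,-5.64],[-1.414,-1.414,0]],[1,[0.75,-0.75,-5.64],[-1.414,-1.414,0]],[1,[0.75,-0.75,-5.64],[-1.414,-1.414,0]],[1,[0.75,-0.75,-5.64],[-1.414,-1.414,0]],[1,[0.75,-0.75,-5.64],[-1.414,-1.414,0]],[1,[0,0,0],[0,0,0]]]'; python3 -m pendant '[[1,[0,0,0],[0,0,0]],[1,[0,0,0],[0,0,0]],[1,[0,0,0],[0,0,0]],[1,[0,0,0],[0,0,0]],[1,[0,0,0],[0,0,0]],[1,[0,0,0],[0,0,0]]]';python3 - <<'E'
from h import *
from plant import cams
tilt()
w=cams.snapshot("wrist")["img"][:,:,::-1]
a=cams.snapshot("scene")["img"][190:330,250:430,::-1]
cv2.imwrite("pics/c4.png",np.hstack([cv2.resize(a,(386,300)),cv2.resize(w,(400,300))]))
E
```

```text
clock: 9.8
tool_pos: [0.6306, -0.0295, 0.1066]
eef_rot: [0.934, 0.247, -0.13, 0.224]
contact_force: [0.5, 0.1, -4.5]
opening: 0.106
finger_force: 55.3
clock: 10.55
tool_pos: [0.6301, -0.0311, 0.1071]
eef_rot: [0.934, 0.246, -0.13, 0.224]
contact_force: [-0.4, -0.3, -4.5]
opening: 0.104
finger_force: 55.3
q [-0.6   1.12  0.75  1.51 -0.24  0.89 -1.02] tilt 29.98623404702805 dir 74.55711014162931 diag 74.55369867293528 foot [0.6249066  0.10151149 0.00214238] F [-0.37545902 -0.29084028 -4.45693011] M [ 0.53342598 -0.35693871  0.01943304]
```

View pics/c4.png

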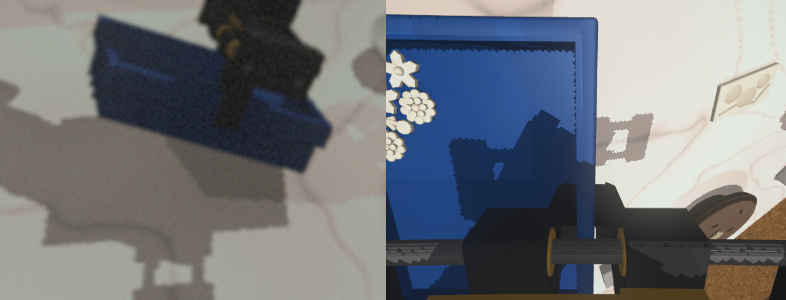

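```bash
python3 - <<'E'
from h import *
from plant import cams
st,Rt,o=tilt()
s=cams.snapshot("wrist");W=np.eye(4);W[:3,:3]=R.from_quat(st["eef_rot"]).as_matrix();W[:3,3]=st["tool_pos"]
Tt=np.eye(4);Tt[:3,:3]=Rt;Tt[:3,3]=o
s["camera_from_world"]=np.linalg.inv(W@s["tool_from_camera"])@Tt  # camera from tote
for p in [(24,112),(51,171),(8,237),(29,202),(5,160)]: print((ray(s,p,.006)*1000).round())
print(proj(s,[[.1,-.075,.003],[.085,.06,.003],[.1,.045,.003],[.07,.075,.003]]).round())
cv2.imwrite("pics/w5.png",cv2.resize(s["img"][60:300,:240,::-1],(600,600),interpolation=cv2.INTER_CUBIC))
E
```

```text
q [-0.6   1.12  0.75  1.51 -0.24  0.89 -1.02] tilt 29.992397922762496 dir 74.55214619598378 diag 74.56215289583153 foot [0.6248461  0.10151341 0.00208031] F [-0.29926816 -0.83820927 -4.14681989] M [ 0.60032347 -0.31370053  0.02038923]
[81. 41.  6.]
[58. 36.  6.]
[28. 61.  6.]
[44. 48.  6.]
[62. 54.  6.]
[[311.  65.]
 [-20. 102.]
 [  8.  62.]
 [-47. 139.]]
```

View pics/w5.png

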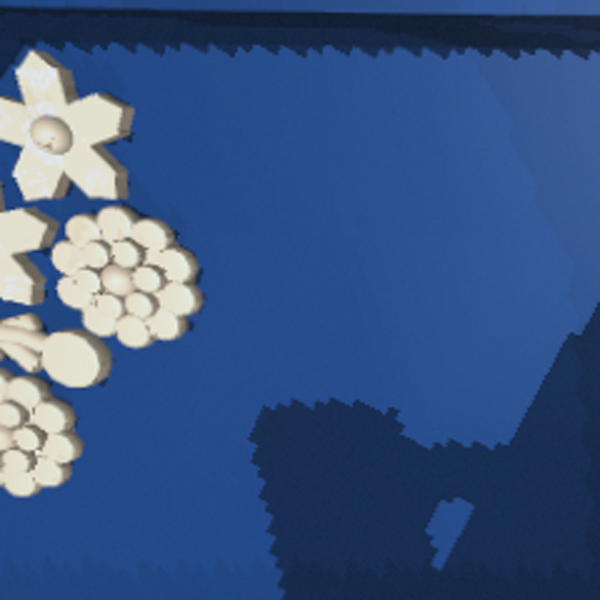

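```bash
python3 - <<'E'
from h import *
from plant import r
st,Rt,o=tilt()
yaw=np.radians(29.55);D=np.diag([1,-1,-1.])
def tgt(dirn,t):
    a=yaw+np.radians(dirn);return R.from_rotvec(np.radians(t)*np.array([-np.sin(a),np.cos(a),0])).as_matrix()@R.from_euler('z',yaw).as_matrix()
pf=np.array([.086,-.143,.0277])
A=tgt(45,30)
for d,t in((20,31),):
    B=tgt(d,t);w=R.from_matrix((A@D).T@(B@D)).as_rotvec()
    for n in(8,):
        S=R.from_rotvec(w/n).as_matrix(); print(d,t,n,"turn",np.degrees(w/n).round(3),"shift",((pf-S@pf)*1000).round(2))
        S=S.T;print("back shift",((pf-S@pf)*1000).round(2))
print("world up 5mm in tool",(A@D).T@[0,0,5])
E
```

```text
q [-0.6   1.12  0.75  1.51 -0.24  0.89 -1.02] tilt 29.991743483260358 dir 74.55604201230517 diag 74.55814152555197 foot [0.62486963 0.10151961 0.00211306] F [ 0.26192041  0.30209717 -3.16603089] M [ 0.57915456 -0.37801405  0.00972715]
20 31 8 turn [ 1.264 -0.95  -0.42 ] shift [1.5  1.22 1.75]
back shift [-1.52 -1.27 -1.7 ]
world up 5mm in tool [-1.76776695  1.76776695 -4.33012702]
```

```bash
python3 -m pendant '[[1,[-0.6,2.1,0.7],[1.264,-0.95,-0.42]],[1,[0.6,1.8,0.3],[1.264,-0.95,-0.42]],[1,[1.5,1.22,1.75],[1.264,-0.95,-0.42]],[1,[1.5,1.22,1.75],[1.264,-0.95,-0.42]],[1,[1.5,1.22,1.75],[1.264,-0.95,-0.42]],[1,[1.5,1.22,1.75],[1.264,-0.95,-0.42]],[1,[1.5,1.22,1.75],[1.264,-0.95,-0.42]],[1,[1.5,1.22,1.75],[1.264,-0.95,-0.42]]]'; python3 -m pendant '[[1,[0,0,0],[0,0,0]],[1,[0,0,0],[0,0,0]],[1,[0,0,0],[0,0,0]],[1,[0,0,0],[0,0,0]]]'; python3 -c "
from h import *;tilt()"
python3 -m pendant '[[1,[-1.52,-1.27,-1.7],[-1.264,0.95,0.42]],[1,[-1.52,-1.27,-1.7],[-1.264,0.95,0.42]],[1,[-1.52,-1.27,-1.7],[-1.264,0.95,0.42]],[1,[-1.52,-1.27,-1.7],[-1.264,0.95,0.42]],[1,[-1.52,-1.27,-1.7],[-1.264,0.95,0.42]],[1,[-1.52,-1.27,-1.7],[-1.264,0.95,0.42]],[1,[-1.52,-1.27,-1.7],[-1.264,0.95,0.42]],[1,[-1.52,-1.27,-1.7],[-1.264,0.95,0.42]]]'; python3 -m pendant '[[1,[0,0,0],[0,0,0]],[1,[0,0,0],[0,0,0]],[1,[0,0,0],[0,0,0]],[1,[0,0,0],[0,0,0]]]'; python3 - <<'E'
from h import *
from plant import cams
tilt()
s=cams.snapshot("wrist")
a=cv2.resize(s["img"][60:300,:240,::-1],(400,400),interpolation=cv2.INTER_CUBIC)
b=cv2.resize(cams.snapshot("scene")["img"][190:350,240:400,::-1],(400,400),interpolation=cv2.INTER_CUBIC)
cv2.imwrite("pics/w6.png",np.hstack([a,b]))
E
```

```text
clock: 11.7
tool_pos: [0.6408, -0.0418, 0.0964]
eef_rot: [0.932, 0.246, -0.22, 0.152]
contact_force: [0.2, -0.4, -4.9]
opening: 0.11
finger_force: 55.3
clock: 12.2
tool_pos: [0.6405, -0.0412, 0.0966]
eef_rot: [0.932, 0.246, -0.219, 0.152]
contact_force: [0.1, -0.3, -4.0]
opening: 0.104
finger_force: 55.3
q [-0.45  1.19  0.68  1.25 -0.24  1.22 -0.95] tilt 30.982658106042393 dir 49.59447616699856 diag 78.12513954385967 foot [0.62344509 0.10063973 0.00604071] F [ 0.09749876 -0.344922   -4.04465764] M [ 0.42023407 -0.61332946 -0.00122585]
clock: 13.2
tool_pos: [0.6284, -0.0318, 0.111]
eef_rot: [0.934, 0.247, -0.13, 0.224]
contact_force: [1.1, 0.3, -3.5]
opening: 0.105
finger_force: 55.3
clock: 13.7
tool_pos: [0.6288, -0.0325, 0.1108]
eef_rot: [0.934, 0.246, -0.13, 0.224]
contact_force: [0.2, -1.4, -4.3]
opening: 0.109
finger_force: 55.3
q [-0.59  1.12  0.75  1.51 -0.23  0.9  -1.02] tilt 29.99458870678406 dir 74.52841195470579 diag 74.54193961971743 foot [0.62360048 0.10010044 0.00584393] F [ 0.21164691 -1.37639233 -4.28844877] M [ 0.5673501  -0.2644839  -0.04780516]
```

View pics/w6.png

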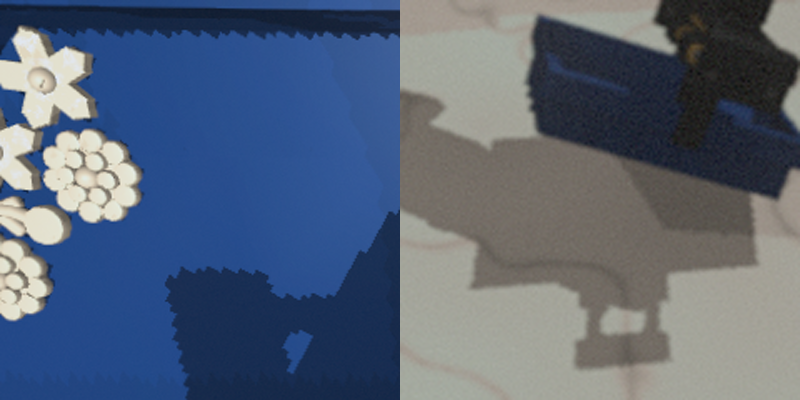

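```bash
python3 -m pendant '[[1,[0.7,-0.7,1.75],[0,0,0]],[1,[0.7,-0.7,1.75],[0,0,0]],[1,[0,0,0],[0,0,0]],[1,[0,0,0],[0,0,0]],[1,[0,0,0],[0,0,0]],[1,[0,0,0],[0,0,0]],[1,[0,0,0],[0,0,0]],[1,[0,0,0],[0,0,0]]]'; python3 - <<'E'
from h import *
from plant import r,cams
tilt()
a=cams.snapshot("wrist")["img"];import time
b=cams.snapshot("wrist")["img"];print(np.abs(a.astype(int)-b).mean())
print(r.finish_job())
E
```

```text
clock: 14.8
tool_pos: [0.6287, -0.0322, 0.1068]
eef_rot: [0.934, 0.246, -0.13, 0.224]
contact_force: [-1.0, -0.6, -4.0]
opening: 0.108
finger_force: 55.3
q [-0.59  1.12  0.75  1.51 -0.23  0.89 -1.02] tilt 29.99036515090569 dir 74.55833799321736 diag 74.55673616913832 foot [0.62347083 0.10034696 0.00187938] F [-1.00401921 -0.64694366 -3.98407144] M [ 0.58793294 -0.33255202  0.03154928]
0.7765310329861111
the job is handed in; nothing more can be done
None
```

I handed the job in with the tote held still by its long rim, tipped 30° towards the spout; by the measured arm pose the spout corner is about 2 mm above the bench. In the last picture all five castings lay in one touching cluster by the spout, none spilled; before a last slight tightening the farthest centre was about 57 mm from the spout wall.

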